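# Dock the power module and hold the recorder's reset

### The job

Get the bench recorder ready to reset: first slide the loose power module along its guide until it butts flush against the recorder unit, leaving no gap. Then take the reset pin out of its stand, reach it down through the round hole in the top of the recorder unit and push the recessed button all the way down. Finish there, with the gripper still holding the pin and the pin holding the button down, the module still flush, and leave the other things on the bench where they are.

Things in the scene. Friction and masses are not known exactly. Their poses are not given: they have to be found in the camera images.
- dock: recorder dock, fixed: an aluminium plate 90 (x) x 230 (y) x 4 mm; origin: centre of its underside, on the bench, z up. On its +y end the grey recorder unit, 90 x 100 mm, from y = 0.015 to 0.115, flat top at z = 0.045 with a dark display (y = 0.036) and the reset hole (x = 0, y = 0.085). The rest (y = -0.115 to 0.015) is the module's guide
- power_module: loose grey box with dark ribs on top, 62 (x) x 50 (y) x 40 (z) mm, about 0.25 kg, in the dock's guide with 1.5 mm play on each side, 25 to 45 mm short of the recorder unit. Origin: centre of its underside, axes nearly the dock's. Push its -y end (or grip it across 62 mm) to slide it to the dock's +y; flush when its origin is 25 mm from point guide_face
- guide_face (a point): middle of the foot of the recorder unit's flat -y face, on the plate (dock x = 0, y = 0.015, z = 0.004), which the module must butt against; axes as the dock's. The guide runs from here to -y: 65 mm wide between two lips that rise 10 mm above the plate (to z = 0.014), open at the far end 130 mm away
- reset_hole (a point): centre of the mouth of the round reset hole, in the flat top of the recorder unit (0.045 above the bench): 13 mm in diameter, straight down. The button's top face (11 mm across) lies 20 mm below the mouth; axes as the dock's
- reset_button (a joint): the recessed button: 0 = up, 0.005 m = fully down. A spring pushes it back up (about 1 N at the start, 4.6 N fully down)
- pin_stand: fixed wooden block 50 x 50 x 45 mm with a 7 mm hole from the top, in which the reset pin stands. Origin: centre of its underside, on the bench; it may be on either side of the dock
- reset_pin: loose reset pin, about 35 g, upright in the stand, tip down: a steel shaft 5 mm in diameter, 40 mm long, below a round aluminium handle 14 mm in diameter, 50 mm long, whose shoulder rests on the stand's top and whose upper end is 95 mm above the bench. Lift it more than 40 mm to clear the stand. Origin: the tip; z runs up the pin
- pin_tip (a point): tip of the reset pin's shaft
- pin_grip (a point): middle of the pin's handle, on its axis, 65 mm above the tip; grip here from above
- loupe: black eye loupe, a 36 mm wide, 32 mm tall tapered cup standing on the bench; bystander. Origin: centre of its underside
- putty_tin: low round tin, 47 mm across, 20 mm high; bystander. Origin: centre of its underside
- oil_cup: small round lidded oil cup, 26 mm across, 18 mm high; bystander. Origin: centre of its underside
- watch_head: steel watch lying on its back, 94 x 40 x 11 mm; bystander. Origin: centre of its underside
- tweezers: brass tweezers lying on the bench, 121 x 12 x 9 mm; bystander. Origin: middle of the underside, long axis y
- screwdriver: small watch screwdriver lying on the bench, 104 x 12 x 12 mm; bystander. Origin: middle of the underside, long axis y
Mind the look-alikes: they are no part of the job. What is shaped like the pin_stand but orange is not meant.

How it is judged:
On the way, in this order (a step that is already met when the one before it is completed fails the run):
1. the power module is butted flush against the recorder unit (y of power_module in the frame of dock above -0.0125 m and z of power_module in the frame of dock below 0.007 m and angle between the y axis of power_module and the y axis of dock, either way round below 0.06 rad), for 0.2 s.
2. the reset pin is out of its stand (z of pin_tip in the frame of pin_stand above 0.046 m), for 0.1 s.
3. the button is held down by the gripped pin through the hole (value of joint reset_button above 0.0038 m and contact force between reset_pin and dock above 1 N and contact force between the fingers and reset_pin above 1 N and horizontal distance between pin_tip and reset_hole below 0.0065 m and z of pin_tip in the frame of reset_hole below -0.018 m), for 0.3 s.
At the end, for the whole second after the job is handed in: The gripper holds the reset pin (tilted less than 20 degrees), its tip in the round hole pressing the button down at least 3.8 of its 5 mm, at rest, while the module stands in its guide within 2.5 mm of the recorder unit and square to it (all of step 1 and all of step 3 and velocity of joint reset_button below 0.01 m/s and angle between reset_pin's own z axis and vertical below 0.35 rad); the arm keeps its last pose, push and grip.
It fails at once if a bystander is moved by more than 30 mm (distance of any of loupe, putty_tin, oil_cup, watch_head, tweezers, screwdriver from where it was at the start of the episode above 0.03 m).
It also fails if it takes over 53 s, if anything falls off the work surface, if the arm or the gripper's body presses on something with over 40 N, if the wrist force passes 120 N, or if a joint passes its speed limit or range.

### The arm

A 6-joint arm with a two-finger parallel gripper is mounted at the origin on a cart in front of the work surface, level with it; the furniture and walls round the work are solid. World frame = base frame: x ahead of the robot, y to its left, z up, the work surface at z = 0. Lengths are in m, angles in rad, forces in N, time in s.
With the tool pointing down it reaches from about 0.4 to 0.925 m from the base axis. Payload 12.5 kg.
Tool frame: the origin (TCP) lies at the centre of the arm's flange, where the gripper is bolted on; the fingertips stand 190 mm ahead of it and the grasp point (between the pads) lies bot.pinch_z ahead of it (bot.pinch_z is the distance from the TCP to the grasp point, in m); z points along the fingers, y is the line along which they close (so a half turn about z gives the same grasp; the last joint's range is limited). The gripper opens to 95 mm and grips with 3 to 60 N. Pads are 20 mm wide; open, the fingers measure 119 mm over their backs; the gripper's body (75 mm by 180 mm) begins 59 mm behind the grasp point.
Start: joints at [-1.244, 0.491, 1.559, -0, 1.092, -0.106], TCP at [0.262, -0.567, 0.405] pointing down, gripper open.
Joint ranges: [-3.1, 3.1], [-0.84, 2.19], [0.05, 2.79], [-1.13, 4.28], [0.06, 2.93], [-2.69, 2.69]. Speed limits (rad/s): [2.22, 2.22, 2.79, 3.14, 3.14, 3.14].

### API

Orientations are given as a rotation vector (axis times angle).
In Python, from rig import bot gives the robot as it stands.
- The arm moves only by the tool drive_effector, called after "Emit:" as name(argument=value, ...) on one line, values as JSON. Schema: {"type":"object","properties":{"moves":{"type":"array","items":{"type":"object","properties":{"dx":{"type":"number"},"dy":{"type":"number"},"dz":{"type":"number"},"turn":{"type":"number"}},"additionalProperties":false},"minItems":1,"maxItems":12},"jaw":{"type":"number"},"grip_n":{"type":"number"},"only":{"type":"string"},"quiet":{"type":"boolean"},"lines":{"type":"string"}},"required":["moves"],"additionalProperties":false}. moves is a list of rows, 1 to 12 of them, each an object with the fields dx, dy, dz (the shift in m), turn (a turn about the tool's z in rad); a field left out counts as zero; each row is the pose to reach, as a shift and turn from the pose commanded when the call began, along the tool's axes at that moment; what a row does not reach only later rows make up. A row lasts 1/8 s, in which the tool goes at most 0.0625 m and 0.188 rad, less where a joint would pass 70% of its speed; a pose out of reach is approached as far as the arm can. jaw is the opening from 0.0 (shut) to 1.0 (fully open), set as the call begins (left out keeps the last). The fingers move at their own pace and stop on an object; grip_n is the grip in N (left out, the last holds). Time passes only in rows, so rows that do not move let the fingers close. The tool returns the time, the measured TCP pose, the force, the opening and the grip force at its end. only (a regular expression) keeps the lines of the reply that match it, lines (a string "A,B") keeps lines A to B, and quiet returns only ok. Input that does not fit is refused with a message, and nothing moves.
- bot.observe(): the state, without advancing time (a new reading comes with each control period).
- bot.grab_frame(name): name is "scene" or "top" or "wrist"; returns a dict with "color" (400x640x3 uint8, red, green, blue), "range_z" (400x640 float32, m along the optical axis (not along the pixel's ray), 0 where there is no reading), "mtx" (3x3 intrinsics, pixels), "R" (3x3) and "t" (3): a world point X has camera coordinates R X + t; the wrist camera has in their place "hand_eye" (4x4, takes a point from camera to tool coordinates, whose origin is the TCP and whose axes are the flange's). Camera axes: x right, y down, z forward; pixel columns grow to the right and rows downward; lengths in m; the calibration is good to about 2 mm. The wrist camera is an equidistant fisheye: a pixel r from the principal point sees the ray r / f radians off the axis. A picture is of the moment at which its call begins: read the wrist's pose just before it.
- bot.job_done(): hands the job in; it is judged then, once.
The state is a dict: "time_s": time; "joints": joint angles; "joint_velocities": joint speeds; "tau": joint torques, N m; "tool_pos": TCP position; "tcp_rot": TCP orientation; "ft_force": force on the tool from outside, world axes, zero at the start; "wrist_torque": the same for the moment, N m; "width": opening from 0.0 (shut) to 1.0 (fully open); "finger_force": force on a finger pad.
Only numpy, scipy, OpenCV 4.12 (cv2) and the standard library are available. Lean on these libraries where they do the work, as an engineer would, in place of code of your own. Each camera call takes 0.05 s, during which the arm holds its last target. There are 200 camera calls.

## Working session

There is one attempt and no reset: what is moved stays moved. The work goes in short steps, Python scripts to look and compute and a tool call to move; the robot and the scene stay as the last step left them, time stands still between calls to the robot, and variables do not carry over. Pictures are saved under pics/ and viewed, at most 10 in all, crops included, and the job is handed in when it is done.

```bash
mkdir -p pics; ls; python3 - <<'E'
from rig import bot
import cv2,numpy as np
s=bot.observe();print(s['time_s'],s['tool_pos'],s['tcp_rot'],s['width'],bot.pinch_z)
for n in("scene","top"):
    f=bot.grab_frame(n);cv2.imwrite(f'pics/{n}0.png',f['color'][:,:,::-1]);np.savez(f'{n}0.npz',**f);print(n,f['mtx'].tolist(),f['R'].round(4).tolist(),f['t'])
E
```

```text
pics
0.0 [ 0.26216637 -0.5673318   0.40415601] [-3.06721387e+00 -6.74380258e-01  1.65655347e-04] 0.9983617006568337 0.1713
scene [[383.11292837159374, 0.0, 321.5325505537956], [0.0, 383.11292837159374, 196.8664420783387], [0.0, 0.0, 1.0]] [[-0.6838, -0.7297, -0.0077], [-0.3191, 0.3086, -0.8961], [0.6562, -0.6102, -0.4439]] [0.32567874 0.22430822 0.60083007]
top [[365.29109685061394, 0.0, 325.1332608767069], [0.0, 365.29109685061394, 197.6563795932213], [0.0, 0.0, 1.0]] [[-0.022, -0.9997, -0.0044], [-0.9954, 0.0224, -0.0936], [0.0936, 0.0024, -0.9956]] [0.00697896 0.50196075 0.88845434]
```

View pics/top0.png

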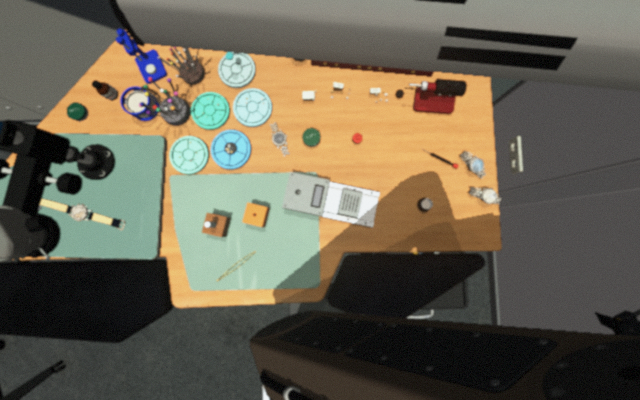

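View pics/scene0.png

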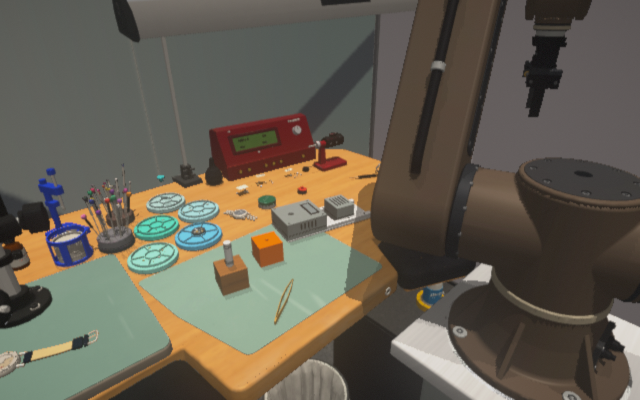

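Top view: the recorder unit is at about (305,192), with the module at (349,203) and the open guide to (378,210). Pin candidates: the brown block with the pin at (215,224) matches the description. The orange block at (256,214) is the look-alike. The loupe is at (424,204) and the tweezers at (237,265). In the scene view the pin is at (228,253), brown block (231,275), orange block (267,248).

```bash
python3 - <<'E'
import cv2,numpy as np
a=cv2.imread('pics/top0.png')[165:240,190:390];b=cv2.imread('pics/scene0.png')[185:260+40,205:375]
a=cv2.resize(a,None,fx=4,fy=4,interpolation=cv2.INTER_CUBIC)[:, :800]
b=cv2.resize(b,None,fx=2.6,fy=2.6,interpolation=cv2.INTER_CUBIC)
b=cv2.copyMakeBorder(b,0,0,0,800-b.shape[1],0)
cv2.imwrite('pics/crop1.png',np.vstack([a,b]));print(a.shape,b.shape)
E
```

```text
(300, 800, 3) (299, 800, 3)
```

View pics/crop1.png

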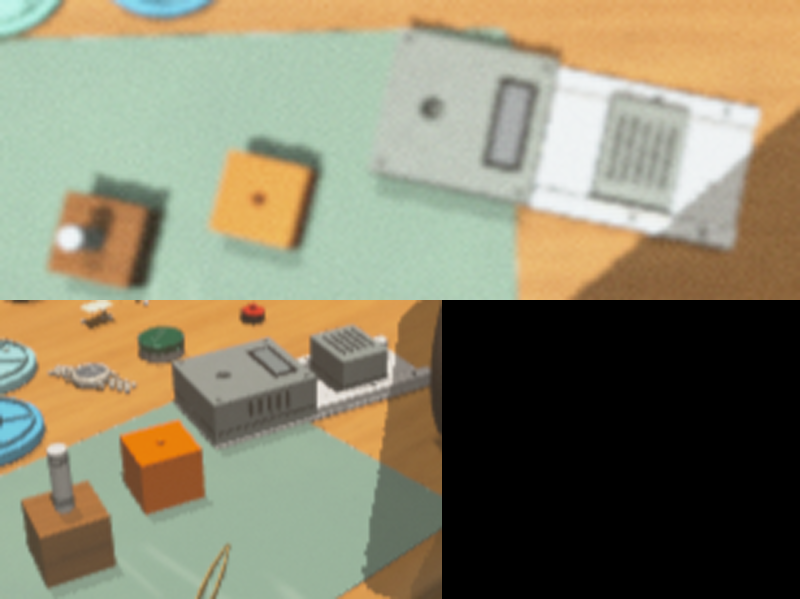

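Crop: the pin is in the brown stand (pin top at crop (70,237)) and the orange block is empty. The hole is at crop (431,107) in the top view and (224,375) in the scene view. The module top spans crop x 598 to 688.

```bash
cat > h.py <<'E'
import numpy as np
F={n:dict(np.load(f'{n}0.npz')) for n in('top','scene')}
def ray(n,u,v):
    f=F[n];d=f['R'].T@np.linalg.solve(f['mtx'],[u,v,1.]);return -f['R'].T@f['t'],d
def atz(n,u,v,z):
    o,d=ray(n,u,v);return o+d*(z-o[2])/d[2]
def tri(p,q):
    A=[];b=[]
    for n,(u,v) in(('top',p),('scene',q)):
        o,d=ray(n,u,v);d=d/np.linalg.norm(d);P=np.eye(3)-np.outer(d,d);A.append(P);b.append(P@o)
    A=np.vstack(A);b=np.hstack(b);x,*_=np.linalg.lstsq(A,b,rcond=None);return x,np.linalg.norm(A@x-b)
def T(x,y): return ((x+.5)/4-.5+190,(y+.5)/4-.5+165)
def S(x,y): return ((x+.5)/2.6-.5+205,(y-300+.5)/2.6-.5+185)
def dep(n,u,v,w=1):
    f=F[n];u0,v0=int(round(u)),int(round(v));z=np.median(f['range_z'][v0-w:v0+w+1,u0-w:u0+w+1])
    o,d=ray(n,u,v);return o+d*z
E
python3 - <<'E'
from h import *
np.set_printoptions(precision=4,suppress=True)
for k,t,s in(('hole',(431,107),(224,375)),('pintop',(70,237),(57,450)),
  ('recA',(405,28),(173,361)),('recD',(373,172),(212,406)),('recB',(559,56),(266,340)),('recC',(527,203),(316,374)),('modmid',(648,142),(346,338)),('orange',(262,192),(160,446))):
    print(k,*tri(T(*t),S(*s)),'top depth',dep('top',*T(*t)),'scene',dep('scene',*S(*s)))
for k,z,pts in(('rec',.045,[(405,28),(559,56),(527,203),(373,172)]),('mod',.044,[(612,92),(688,104),(672,210),(598,195)]),('plate-end',.004,[(760,106),(733,247)])):
    P=np.array([atz('top',*T(*p),z) for p in pts]);print(k,P[:,:2].tolist(),P.mean(0))
E
```

```text
hole [0.5157 0.0618 0.0454] 0.0025257114398189234 top depth [0.5194 0.065  0.0226] scene [0.5171 0.0585 0.0433]
pintop [0.4406 0.2664 0.0944] 0.001200842821798697 top depth [0.4411 0.267  0.0948] scene [0.4372 0.2672 0.0962]
recA [0.5658 0.0783 0.046 ] 4.678111052229078e-05 top depth [0.5664 0.0786 0.0431] scene [0.6332 0.0321 0.0031]
recD [0.479  0.1003 0.0446] 0.002158728646827773 top depth [0.481  0.1044 0.0005] scene [0.4828 0.0993 0.0427]
recB [ 0.5467 -0.0161  0.0412] 0.000844956973441563 top depth [ 0.5533 -0.0161 -0.0013] scene [ 0.5374 -0.009   0.047 ]
recC [0.4561 0.0051 0.0481] 0.001441488268668351 top depth [0.4572 0.0059 0.0411] scene [ 0.5056 -0.0436  0.0099]
modmid [ 0.492  -0.0691  0.0446] 0.0010252487723085223 top depth [ 0.4926 -0.0687  0.0441] scene [ 0.4908 -0.069   0.045 ]
orange [0.4666 0.1664 0.0408] 0.002004893482058257 top depth [0.4674 0.1673 0.0418] scene [0.4552 0.1722 0.0485]
rec [[0.5660389642765268, 0.07843626539329865], [0.5465529511994424, -0.015656911110564747], [0.4570021762223247, 0.005831960217008481], [0.47793084899653465, 0.09907498991126013]] [0.5119 0.0419 0.045 ]
mod [[0.5237486745704456, -0.04755614252410245], [0.5153207572956848, -0.0937701896549647], [0.45084517670813995, -0.08203723191644621], [0.46094717508815336, -0.03738392378620094]] [ 0.4877 -0.0652  0.044 ]
plate-end [[0.5174509491170476, -0.14359211913799141], [0.4281512916792222, -0.12330038631602333]] [ 0.4728 -0.1334  0.004 ]
```

Hole, pin top and module all triangulate to within 2 mm of the stated heights. The dock's yaw is about -0.212 and the module gap about 36 mm. First I move behind the module with the fingers shut.

```bash
cat >> h.py <<'E'
from scipy.spatial.transform import Rotation as Ro
YAW=-0.212; HOLE=np.array([.516,.0616]); GF=np.array([.5014,-.0070]); PIN=np.array([.4406,.2667])
YD=np.array([-np.sin(YAW),np.cos(YAW)]); XD=np.array([np.cos(YAW),np.sin(YAW)])
def go(target,xdir):   # target TCP world, wanted world direction of tool x -> row
    from rig import bot
    s=bot.observe();R=Ro.from_rotvec(s['tcp_rot']).as_matrix()
    d=R.T@(np.array(target)-s['tool_pos']);x=R.T@np.r_[xdir,0]
    print('t',round(s['time_s'],2),'pos',np.round(s['tool_pos'],4),'row',d.round(4),round(float(np.arctan2(x[1],x[0])),4),'F',np.round(s['ft_force'],1),'w',round(s['width'],3),'ff',s['finger_force'],'j',np.round(s['joints'],2))
E
```

Emit:
drive_effector(moves=[{"dx":0.3853, "dy":-0.3198, "dz":0.14, "turn":-0.926}, {"dx":0.3853, "dy":-0.3198, "dz":0.14, "turn":-0.926}, {"dx":0.3853, "dy":-0.3198, "dz":0.14, "turn":-0.926}, {"dx":0.3853, "dy":-0.3198, "dz":0.14, "turn":-0.926}, {"dx":0.3853, "dy":-0.3198, "dz":0.14, "turn":-0.926}, {"dx":0.3853, "dy":-0.3198, "dz":0.14, "turn":-0.926}, {"dx":0.3853, "dy":-0.3198, "dz":0.14, "turn":-0.926}, {"dx":0.3853, "dy":-0.3198, "dz":0.14, "turn":-0.926}, {"dx":0.3853, "dy":-0.3198, "dz":0.14, "turn":-0.926}, {"dx":0.3853, "dy":-0.3198, "dz":0.14, "turn":-0.926}, {"dx":0.3853, "dy":-0.3198, "dz":0.14, "turn":-0.926}, {"dx":0.3853, "dy":-0.3198, "dz":0.14, "turn":-0.926}], jaw=0.0)

```text
time_s: 1.6
tool_pos: [0.4775, -0.1164, 0.265]
tcp_rot: [2.445, 1.972, 0.0]
ft_force: [0.1, 0.0, -0.2]
width: 0.006
finger_force: 0.0
```

```bash
python3 -c "
from h import *
go(np.r_[GF-.111*YD,.204],YD)"
```

```text
t 1.6 pos [ 0.4775 -0.1164  0.265 ] row [0.001  0.0003 0.061 ] -0.0015 F [ 0.1  0.  -0.2] w 0.006 ff 0.0 j [-0.37  0.51  2.02 -0.    0.61 -0.16]
```

Emit:
drive_effector(moves=[{"dx":0.001, "dz":0.03}, {"dx":0.001, "dz":0.061}, {"dx":0.001, "dz":0.061}])

```text
time_s: 1.98
tool_pos: [0.4776, -0.1152, 0.2026]
tcp_rot: [-2.443, -1.971, 0.003]
ft_force: [0.5, 0.3, 0.0]
width: 0.005
finger_force: 0.0
```

```bash
python3 - <<'E'
from rig import bot
import cv2,numpy as np
f=bot.grab_frame('wrist');cv2.imwrite('pics/w1.png',f['color'][:,:,::-1]);np.savez('w1.npz',**f)
g=bot.grab_frame('top');c=cv2.resize(g['color'][160:240,270:390,::-1],None,fx=4,fy=4,interpolation=cv2.INTER_CUBIC)
c=cv2.copyMakeBorder(c,0,0,0,160,0)
w=f['color'][:,:,::-1];w=cv2.resize(w,(400,250));w=cv2.copyMakeBorder(w,0,0,0,240,0)
cv2.imwrite('pics/p2.png',np.vstack([c,w]));print(f['hand_eye'].round(3).tolist(),f['mtx'].tolist())
E
```

```text
[[-0.0, -0.956, -0.295, 0.083], [1.0, -0.0, 0.0, 0.0], [-0.0, -0.295, 0.956, 0.02], [0.0, 0.0, 0.0, 1.0]] [[309.70691628693146, 0.0, 315.88834420809127], [0.0, 309.70691628693146, 200.8831957903907], [0.0, 0.0, 1.0]]
```

View pics/p2.png

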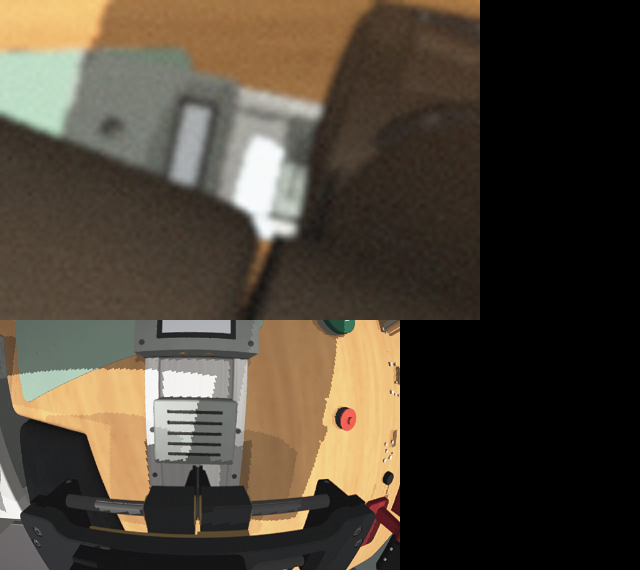

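The wrist view shows the closed fingers inside the guide, centred behind the module (195,430 in the picture), with the gap ahead of it. Now I push.

Emit:
drive_effector(moves=[{"dx":0.015}, {"dx":0.025}, {"dx":0.033}, {"dx":0.040}, {"dx":0.043}, {"dx":0.043}])

```text
time_s: 2.82
tool_pos: [0.487, -0.0722, 0.2036]
tcp_rot: [-2.443, -1.974, 0.001]
ft_force: [-0.2, -0.0, -0.2]
width: 0.005
finger_force: 0.0
```

```bash
python3 - <<'E'
from rig import bot
import cv2,numpy as np
f=bot.grab_frame('wrist');cv2.imwrite('pics/w2.png',f['color'][:300,150:490,::-1])
E
```

```text
(no output)
```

View pics/w2.png

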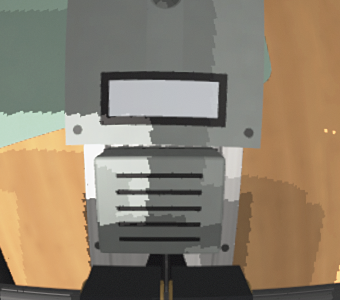

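The module (top edge at y=150, recorder edge at y=146) is close but not yet at the face, and there is no reaction force. I push on gently.

Emit:
drive_effector(moves=[{"dx":0.003}, {"dx":0.006}, {"dx":0.008}, {"dx":0.008}])

```text
time_s: 3.38
tool_pos: [0.4879, -0.0661, 0.2036]
tcp_rot: [-2.443, -1.974, 0.004]
ft_force: [-10.4, -24.9, 2.7]
width: 0.004
finger_force: 13.4
```

Emit:
drive_effector(moves=[{"dx":0.002}, {"dx":0.002}])

```text
time_s: 3.62
tool_pos: [0.4881, -0.0656, 0.2037]
tcp_rot: [2.444, 1.974, -0.007]
ft_force: [-17.4, -47.9, 3.3]
width: 0.004
finger_force: 24.8
```

It stopped hard at guide -0.060, exactly the flush position. I back off, rise and check.

Emit:
drive_effector(moves=[{"dx":-0.01}, {"dx":-0.025}, {"dx":-0.025, "dz":-0.06}, {"dx":-0.025, "dz":-0.1}, {"dx":-0.025, "dz":-0.1}])

```text
time_s: 4.25
tool_pos: [0.4841, -0.0873, 0.3062]
tcp_rot: [2.441, 1.971, 0.004]
ft_force: [0.7, -0.3, 0.4]
width: 0.004
finger_force: 0.0
```

```bash
python3 - <<'E'
from rig import bot
import cv2,numpy as np
f=bot.grab_frame('wrist');cv2.imwrite('pics/w3.png',f['color'][:330,150:490,::-1])
from h import *
go(np.r_[PIN,.36],YD)
E
```

```text
t 4.3 pos [ 0.4838 -0.0872  0.3046] row [ 0.3369 -0.1165 -0.0558] 0.0001 F [ 0.5  0.3 -1. ] w 0.007 ff 0.0 j [-0.31  0.44  1.99  0.    0.71 -0.1 ]
```

View pics/w3.png

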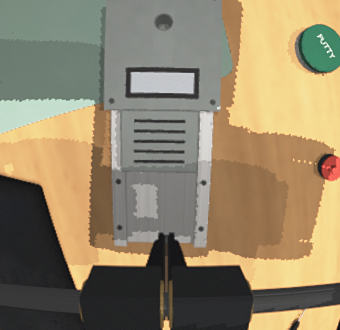

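The module is flush and square (no gap at y=110). The hole is at crop (163,22). I move on to hover near the pin with the gripper open and measure it with the wrist camera from two places.

```bash
cat >> h.py <<'E'
import cv2
def wray(u,v,f,s):
    K=f['mtx'];p=np.array([u-K[0,2],v-K[1,2]])/K[0,0];r=np.linalg.norm(p)
    d=np.r_[np.sin(r)*p/max(r,1e-9),np.cos(r)];H=f['hand_eye'];R=Ro.from_rotvec(s['tcp_rot']).as_matrix()
    return R@H[:3,3]+s['tool_pos'],R@(H[:3,:3]@d)
def watz(u,v,f,s,z):
    o,d=wray(u,v,f,s);return (o+d*(z-o[2])/d[2])
def snap(name):
    from rig import bot
    s=bot.observe();f=bot.grab_frame('wrist');np.savez(name+'.npz',rot=s['tcp_rot'],pos=s['tool_pos'],mtx=f['mtx'],hand_eye=f['hand_eye'],color=f['color'],range_z=f['range_z']);return f['color'][:,:,::-1].copy()
def load(name):
    f=dict(np.load(name+'.npz'));return f,dict(tcp_rot=f['rot'],tool_pos=f['pos'])
E
```

Emit:
drive_effector(moves=[{"dx":0.06, "dy":-0.02, "dz":-0.056}, {"dx":0.12, "dy":-0.04, "dz":-0.056}, {"dx":0.297, "dy":-0.1165, "dz":-0.056}, {"dx":0.297, "dy":-0.1165, "dz":-0.056}, {"dx":0.297, "dy":-0.1165, "dz":-0.056}, {"dx":0.297, "dy":-0.1165, "dz":-0.056}, {"dx":0.297, "dy":-0.1165, "dz":-0.056}], jaw=1.0)

```text
time_s: 5.18
tool_pos: [0.4321, 0.229, 0.3583]
tcp_rot: [-2.44, -1.977, 0.003]
ft_force: [0.1, 0.3, -0.1]
width: 0.684
finger_force: 0.0
```

```bash
python3 -c "
from h import *
a=snap('wa');go(np.r_[PIN,.36],YD);cv2.imwrite('pics/wa.png',a)"
```

```text
t 5.22 pos [0.4324 0.228  0.3585] row [ 0.0396 -0.     -0.0016] 0.0017 F [ 0.9 -0.   0.6] w 0.727 ff 0.0 j [ 0.35  0.36  1.94 -0.    0.84  0.56]
```

Emit:
drive_effector(moves=[{"dx":-0.06}, {"dx":-0.06}, {"dx":-0.06}])

```text
time_s: 5.6
tool_pos: [0.4204, 0.1682, 0.3595]
tcp_rot: [-2.446, -1.971, 0.0]
ft_force: [0.7, -0.2, 0.4]
width: 0.987
finger_force: 0.0
```

```bash
python3 -c "
from h import *
b=snap('wb');go(np.r_[PIN,.36],YD)
a=cv2.imread('pics/wa.png');cv2.imwrite('pics/wab.png',np.vstack([a[0:300],b[0:300]]))"
```

```text
t 5.65 pos [0.4204 0.1688 0.3596] row [ 0.1    -0.0009 -0.0004] -0.0012 F [-0.  -0.7 -0.1] w 0.996 ff 0.0 j [ 0.24  0.31  2.02 -0.    0.81  0.45]
```

View pics/wab.png

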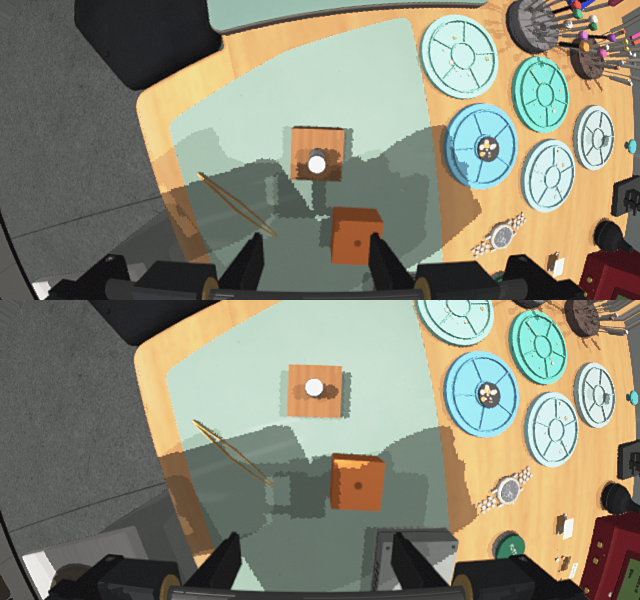

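The pin top is at (317,164) in the first view and (314,87) in the second (row 387 minus 300), on the brown stand. The orange block is below it at about (357,238).

```bash
python3 - <<'E'
from h import *
np.set_printoptions(precision=4,suppress=True)
A=[];b=[]
for n,g in(('wa',(317,164)),('wb',(314,87))):
    f,s=load(n);c=f['color'].astype(int);y,x=np.mgrid[0:400,0:640]
    m=(c.min(2)>215)&(abs(x-g[0])<18)&(abs(y-g[1])<18);u,v=x[m].mean(),y[m].mean();print(n,m.sum(),u,v,watz(u,v,f,s,.095))
    o,d=wray(u,v,f,s);d/=np.linalg.norm(d);P=np.eye(3)-np.outer(d,d);A.append(P);b.append(P@o)
print(np.linalg.lstsq(np.vstack(A),np.hstack(b),rcond=None)[0])
E
```

```text
wa 216 316.39814814814815 164.16203703703704 [0.4403 0.2662 0.095 ]
wb 223 313.69955156950675 86.6457399103139 [0.4403 0.2661 0.095 ]
[0.4403 0.2662 0.0946]
```

```bash
sed -i 's/PIN=np.array(\[.4406,.2667\])/PIN=np.array([.4403,.2662])/' h.py
```

Emit:
drive_effector(moves=[{"dx":0.0995, "dy":-0.001}, {"dx":0.0995, "dy":-0.001}, {"dx":0.0995, "dy":-0.001}, {"dx":0.0995, "dy":-0.001}])

```text
time_s: 6.15
tool_pos: [0.4396, 0.2666, 0.3593]
tcp_rot: [-2.443, -1.975, 0.001]
ft_force: [0.6, -0.2, 0.4]
width: 1.001
finger_force: 0.0
```

```bash
python3 -c "
from h import *
go(np.r_[PIN,.243],YD)"
```

```text
t 6.15 pos [0.4396 0.2666 0.3593] row [-0.0002  0.0008  0.1163] 0.0009 F [ 0.6 -0.2  0.4] w 1.001 ff 0.0 j [ 0.42  0.39  1.88 -0.    0.87  0.63]
```

Emit:
drive_effector(moves=[{"dy":0.0007, "dz":0.05}, {"dy":0.0007, "dz":0.1}, {"dy":0.0007, "dz":0.116}, {"dy":0.0007, "dz":0.116}, {"dy":0.0007, "dz":0.116}])

```text
time_s: 6.78
tool_pos: [0.4408, 0.2661, 0.2446]
tcp_rot: [2.444, 1.973, 0.002]
ft_force: [-0.2, 0.0, -0.7]
width: 0.998
finger_force: 0.0
```

Emit:
drive_effector(moves=[{}, {}, {}, {}, {}, {}, {}, {}, {}, {}], jaw=0.0, grip_n=30)

```text
time_s: 8.02
tool_pos: [0.4405, 0.2664, 0.2437]
tcp_rot: [2.444, 1.974, -0.0]
ft_force: [0.7, -0.2, -0.9]
width: 0.142
finger_force: 30.0
```

```bash
python3 -c "
from h import *
go(np.r_[PIN,.243],YD)"
```

```text
t 8.03 pos [0.4405 0.2664 0.2437] row [-0.0003 -0.0002  0.0007] -0.0 F [ 0.7 -0.2 -0.9] w 0.142 ff 29.999926686286926 j [ 0.42  0.57  1.98 -0.    0.59  0.63]
```

Gripped at 13.5 mm. I lift and compute the hole position from the wrist image as a cross-check.

Emit:
drive_effector(moves=[{"dz":-0.04}, {"dz":-0.1}, {"dz":-0.1}, {"dz":-0.1}])

```text
time_s: 8.52
tool_pos: [0.4402, 0.2663, 0.3434]
tcp_rot: [2.444, 1.974, -0.0]
ft_force: [-0.4, -0.1, -0.7]
width: 0.141
finger_force: 30.0
```

```bash
python3 - <<'E'
from h import *
np.set_printoptions(precision=4,suppress=True)
f,_=load('wa');s=dict(tool_pos=np.array([.484,-.0873,.3055]),tcp_rot=np.array([2.441,1.971,.004]))
print('hole w3',watz(313,22,f,s,.045))
f,s=load('wb')
go(np.r_[HOLE,.344],YD)
E
```

```text
hole w3 [0.5154 0.0607 0.045 ]
t 8.53 pos [0.4402 0.2663 0.3434] row [-0.1842  0.1171 -0.0006] -0.0 F [-0.4 -0.1 -0.7] w 0.141 ff 30.000058114528656 j [ 0.42  0.41  1.9  -0.    0.83  0.63]
```

Emit:
drive_effector(moves=[{"dx":-0.244, "dy":0.117}, {"dx":-0.244, "dy":0.117}, {"dx":-0.244, "dy":0.117}, {"dx":-0.244, "dy":0.117}, {"dx":-0.244, "dy":0.117}, {"dx":-0.244, "dy":0.117}, {"dx":-0.244, "dy":0.117}])

```text
time_s: 9.4
tool_pos: [0.5033, 0.0039, 0.3428]
tcp_rot: [-2.443, -1.973, 0.002]
ft_force: [0.3, -0.3, -0.4]
width: 0.139
finger_force: 30.0
```

```bash
python3 - <<'E'
from h import *
a=snap('wc');go(np.r_[HOLE,.344],YD)
cv2.imwrite('pics/wc.png',cv2.resize(a[40:320,180:460],None,fx=2,fy=2,interpolation=cv2.INTER_CUBIC))
E
```

```text
t 9.45 pos [0.5033 0.0041 0.343 ] row [ 0.0588  0.0004 -0.001 ] 0.001 F [ 1.2 -0.1  0.2] w 0.144 ff 30.00002235174179 j [-0.12  0.4   1.92 -0.    0.82  0.09]
```

View pics/wc.png

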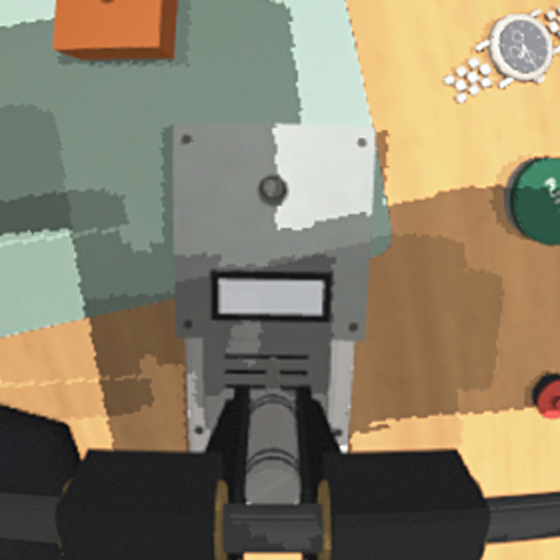

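The hole is at crop (273,189). The pin is straight in the fingers (axis at crop x 272). The module is still flush.

```bash
python3 - <<'E'
from h import *
f,s=load('wc');h=watz((273+.5)/2-.5+180,(189+.5)/2-.5+40,f,s,.045);print(h)
go(np.r_[h[:2],.344],YD)
E
```

```text
[0.51596593 0.06192907 0.045     ]
t 9.45 pos [0.5033 0.0041 0.343 ] row [ 0.0592  0.0003 -0.001 ] 0.001 F [ 1.2 -0.1  0.2] w 0.144 ff 30.00002235174179 j [-0.12  0.4   1.92 -0.    0.82  0.09]
```

Emit:
drive_effector(moves=[{"dx":0.0592, "dy":0.0003}, {"dx":0.0592, "dy":0.0003}, {"dx":0.0592, "dy":0.0003, "dz":0.02}, {"dx":0.0592, "dy":0.0003, "dz":0.045}, {"dx":0.0592, "dy":0.0003, "dz":0.045}, {"dx":0.0592, "dy":0.0003, "dz":0.045}])

```text
time_s: 10.2
tool_pos: [0.5164, 0.0612, 0.2994]
tcp_rot: [2.443, 1.974, 0.0]
ft_force: [0.3, -0.7, -0.3]
width: 0.143
finger_force: 30.0
```

```bash
python3 -c "
from h import *
go(np.r_[.516,.0619,.2637],YD)"
```

```text
t 10.2 pos [0.5164 0.0612 0.2994] row [ 0.0006 -0.0005  0.0357] 0.0005 F [ 0.3 -0.7 -0.3] w 0.143 ff 30.000025033950806 j [-0.01  0.48  1.93 -0.    0.73  0.2 ]
```

Emit:
drive_effector(moves=[{"dx":0.0003, "dy":-0.0003, "dz":0.012}, {"dx":0.0003, "dy":-0.0003, "dz":0.022}, {"dx":0.0003, "dy":-0.0003, "dz":0.030}, {"dx":0.0003, "dy":-0.0003, "dz":0.034}, {"dx":0.0003, "dy":-0.0003, "dz":0.034}])

```text
time_s: 10.82
tool_pos: [0.5161, 0.0614, 0.2644]
tcp_rot: [-2.444, -1.974, 0.001]
ft_force: [1.0, -1.1, -0.7]
width: 0.139
finger_force: 30.0
```

Emit:
drive_effector(moves=[{"dz":0.002}, {"dz":0.004}, {"dz":0.004}, {"dz":0.004}])

```text
time_s: 11.32
tool_pos: [0.5162, 0.0615, 0.2609]
tcp_rot: [2.444, 1.974, 0.001]
ft_force: [0.7, 0.2, 2.9]
width: 0.14
finger_force: 30.0
```

Emit:
drive_effector(moves=[{"dz":0.0015}, {"dz":0.0015}, {"dz":0.0015}])

```text
time_s: 11.7
tool_pos: [0.5162, 0.0614, 0.2593]
tcp_rot: [2.444, 1.974, 0.0]
ft_force: [1.3, -0.1, 3.2]
width: 0.138
finger_force: 30.0
```

Emit:
drive_effector(moves=[{"dz":0.0015}, {"dz":0.0015}, {"dz":0.0015}])

```text
time_s: 12.08
tool_pos: [0.5162, 0.0614, 0.2582]
tcp_rot: [2.444, 1.974, 0.001]
ft_force: [-0.7, -0.9, 9.3]
width: 0.14
finger_force: 30.0
```

The force jumped past the 4.6 N spring limit, so the button has bottomed out. I hold briefly and take a final look.

Emit:
drive_effector(moves=[{"dz":0.0002}, {"dz":0.0002}, {"dz":0.0002}, {"dz":0.0002}])

```text
time_s: 12.58
tool_pos: [0.5162, 0.0615, 0.2581]
tcp_rot: [2.443, 1.974, 0.001]
ft_force: [0.1, -0.4, 12.0]
width: 0.142
finger_force: 30.0
```

```bash
python3 -c "
from h import *
a=snap('wd');cv2.imwrite('pics/wd.png',a[60:400,120:520])
from rig import bot
for i in range(4): snap('x');s=bot.observe();print(s['time_s'],s['ft_force'].round(1) if hasattr(s['ft_force'],'round') else s['ft_force'])"
```

```text
12.675 [-0.6  0.1 11.5]
12.725 [ 0.2 -0.  11.7]
12.775 [-0.3 -0.3 11.5]
12.825 [-1.4  0.2 11.2]
```

View pics/wd.png

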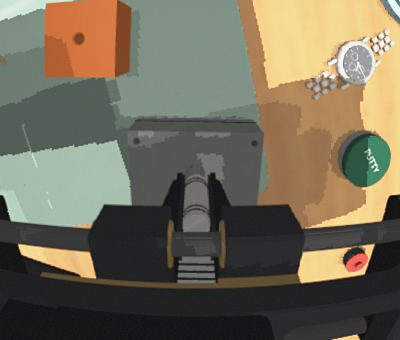

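The pin is upright in the fingers at (198,215), over the hole, and the bystanders in view are undisturbed. The tip is at about z 0.019 and the force is steady near 11.5 N. I hand it in.

```bash
python3 -c "
from rig import bot
print(bot.job_done())"
```

```text
the job is handed in; nothing more can be done
None
```

Job handed in at about 12.8 s, with no verdict printed: the module is flush, and the gripped pin is through the reset hole holding the button at its stop at a steady 11–12 N.

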